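# Load the spot plate into the reader

### The job

Get the plate reader on the bench ready for a reading: with the fingertips, push the tray that carries the white spot plate fully home, and push the raised hood down until it is fully shut. Push only: do not touch or lift the spot plate, leave the empty tray standing out as it is, and do not disturb the bottle or the parcel.

Things in the scene. Friction and masses are not known exactly. Their poses are not given: they have to be found in the camera images.
- reader: Plate reader, a fixed white and grey housing, 220 deep (x) by 270 wide (y) by 90 mm high. Origin: centre of its underside, on the bench. Its x axis points from its front (the side nearer the robot, 110 mm before the origin) to its back, y to its left, z up. Two tray bays lie side by side in the front, centred 62 mm left and right of the middle; the hood lies on top. It does not move.
- plate_tray_front (a point): Centre of the front face of the tray that carries the spot plate (in the left or the right bay). The front panel is grey, upright, 112 wide, 12 thick and reaches from 18 to 74 mm above the bench; a thin black trim strip lies along its upper part. The tray behind it is an open metal tray with walls up to 45 mm above the bench. Axes as the reader's: the tray is pushed in along +x and needs 2 to 6 N.
- plate_tray (a joint): How far the tray with the spot plate has been pushed in, m: 0 = drawn fully out, as it starts; 0.09 = fully home (a firm stop; the panel's back then meets the reader's front and the panel's front face is 12 mm before it). It stays where it is left.
- empty_tray_front (a point): Centre of the front face of the other, empty tray, of the same make, in the other bay. It also stands out, by 50 to 90 mm, and must stay so; the neighbouring panels are 12 mm apart.
- spot_plate_center (a point): Centre of the white spot plate, 78 (x) by 88 (y) by 12 mm with twelve shallow wells, lying loose on the floor of its tray just behind the front panel; its top is 35 mm above the bench.
- hood_hinge (a point): Middle of the hood's hinge line, 90 mm behind the reader's middle and 90 mm above the bench. Fixed in place, but its axes turn with the hood; the hinge line is the reader's y axis.
- hood_edge (a point): Point on the hood's outer (upper) face, midway across, 155 mm from the hinge line and 25 mm from the free edge. The hood is a flat grey frame with a clear window, 180 mm from hinge to free edge, 264 wide, 12 thick, with a small black tab 13 mm beyond the middle of the free edge. Axes of the hood: -x runs from the hinge to the free edge, z out of the outer face.
- hood (a joint): Opening angle of the hood, rad: 0 = shut flat on the reader (outer face 102 mm above the bench), growing as the free edge rises. It starts at 0.45 to 0.9. A stiff hinge: it stays where it is left and takes about 1 to 4 N near the free edge to push down.
- bottle_center (a point): Amber glass dropper bottle, 62 mm across and 160 high, standing to the left or right of the reader; this point is on its axis, 70 mm up.
- parcel_center (a point): Brown wrapped parcel, 150 by 105 by 45 mm, lying at the other side of the reader; centre.
There are look-alikes about, which are no part of the job. There is more than one size of the part that bears spot_plate_center; the job needs the largest.

How it is judged:
By the outcome, as a careful person would: the job done as asked, in the order asked, and still so for the second after the job is handed in, with the robot touching nothing.
It also fails if it takes over 48 s, if anything falls off the work surface, if the arm or the gripper's body presses on something with over 40 N, if the wrist force passes 120 N, or if a joint passes its speed limit or range.

### The arm

A 6-joint arm with a two-finger parallel gripper is mounted at the origin on the work surface. World frame = base frame: x ahead of the robot, y to its left, z up, the work surface at z = 0. Lengths are in m, angles in rad, forces in N, time in s.
With the tool pointing down it reaches from about 0.35 to 1 m from the base axis. Payload 7.1 kg.
Tool frame: the origin (TCP) lies between the finger pads; the fingertips stand 22 mm ahead of it and the grasp point (between the pads) lies 3 mm ahead of it; x points along the fingers, y is the direction in which the jaws open and shut, and the axes are right-handed (so a half turn about x gives the same grasp; the last joint's range is limited). The gripper opens to 85 mm and grips with 20 to 120 N. Pads are 22 mm wide; open, the fingers measure 114 mm over their backs; the gripper's body (76 mm by 85 mm) begins 54 mm behind the grasp point. The pads swing forward as they close: fully open they stand 13 mm farther back than shut.
Start: joints at [1.271, 0.423, 1.63, -0, 1.089, -0.019], TCP at [0.173, 0.601, 0.253] pointing down, gripper open.
Joint ranges: [-3, 3], [-0.9, 2.11], [0.09, 2.58], [-1.31, 4.45], [0.11, 2.69], [-2.54, 2.54]. Speed limits (rad/s): [2.39, 2.39, 3.01, 3.14, 3.14, 3.14].

### API

Orientations are given as a rotation vector (axis times angle).
In Python, from rig import manip gives the robot as it stands. The module is installed in compiled form; this text tells all that it offers. Calls block until the motion is done:
- manip.move_to(position, orientation): joint-space move of the TCP to a pose.
- manip.servo_line(position, orientation=None, rate=0.15): straight line of the TCP; orientation=None keeps the orientation; rate is the mean speed in m/s.
- manip.set_joints(angles): joint-space move.
- manip.command_gripper(opening, f_grip=None): finger opening in m; f_grip is the grip in N (None keeps the last); returns when the fingers have stopped.
- manip.hold(seconds).
- manip.solve_ik(position, orientation): joint angles nearest the present ones, or None.
- manip.camera(name): name is "side" or "top"; returns a dict with "image" (420x560x3 uint8, red, green, blue), "fx", "fy", "cx", "cy" (pixels), "cam_to_world" (4x4, takes a point from camera to world coordinates). Camera axes: x right, y down, z forward; pixel columns grow to the right and rows downward; lengths in m; the calibration is good to about 2 mm. A picture is of the moment at which its call begins. There is no depth.
A pose or a line that the arm cannot do raises manip.IKError and nothing moves.
- manip.sign_off(): hands the job in, once; it reports no verdict.
Readings, each from a call of its own:
- manip.get_time(): time.
- manip.get_joint_positions(): joint angles.
- manip.get_joint_vel(): joint speeds.
- manip.get_tau(): joint torques, N m.
- manip.get_position(): TCP position.
- manip.get_ee_rot(): TCP orientation.
- manip.get_contact_force(): force on the tool from outside, world axes, zero at the start.
- manip.get_torque(): the same for the moment, N m.
- manip.get_width(): finger opening in m.
Only numpy, scipy, OpenCV 4.12 (cv2) and the standard library are available. Lean on these libraries where they do the work, as an engineer would, in place of code of your own. Each camera call takes 0.05 s, during which the arm holds its last target.

## Working session

There is one attempt and no reset: what is moved stays moved. The work goes in short steps, each a Python script; the robot and the scene stay as the last script left them, time stands still between calls to the robot, and variables do not carry over. Pictures are saved under pics/ and viewed, and the job is handed in when it is done.

```bash
mkdir -p pics; python3 - <<'E'
from rig import manip
import cv2,numpy as np,pickle
d={}
for n in("side","top"):
    c=manip.camera(n);d[n]=c
    cv2.imwrite(f"pics/{n}0.png",c["image"][:,:,::-1])
    print(n,c["fx"],c["fy"],c["cx"],c["cy"]);print(np.round(c["cam_to_world"],4))
pickle.dump(d,open("c0.pkl","wb"))
print(manip.get_time(),manip.get_ee_rot())
E
```

```text
side 426.5156675076555 426.5156675076555 275.97202740819745 204.6684205017128
[[ 0.8051 -0.4067  0.4317  0.1234]
 [-0.5928 -0.5284  0.6077 -0.6004]
 [-0.0191 -0.7452 -0.6665  0.7986]
 [ 0.      0.      0.      1.    ]]
top 486.4939892400555 486.4939892400555 284.976753622837 208.51253661606285
[[-0.0189 -0.9911  0.1319  0.3846]
 [-0.9998  0.0182 -0.0067  0.0721]
 [ 0.0042 -0.132  -0.9912  1.3613]
 [ 0.      0.      0.      1.    ]]
0.1 [ 0.21923209  1.55972607 -0.22150375]
```

View pics/side0.png

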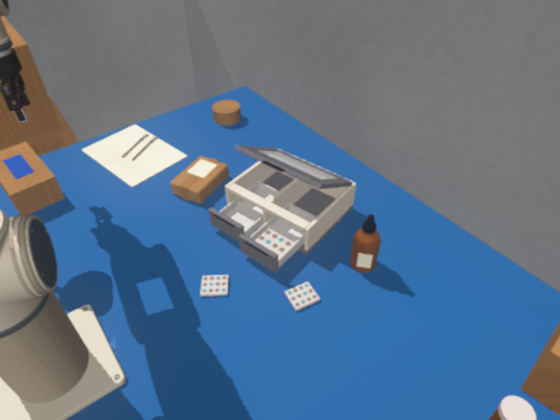

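View pics/top0.png

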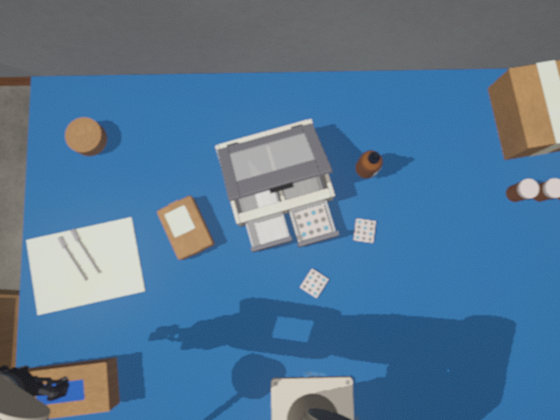

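The top view shows the reader around (275,180) with its front facing down the image. The right tray at (312,222) holds a dotted plate and the left tray at (268,232) looks empty. Small dotted plates lie on the bench at (365,231) and (314,283). I'll enlarge the views to confirm.

```bash
python3 - <<'E'
import cv2
a=cv2.imread("pics/top0.png")[110:260,200:400];cv2.imwrite("pics/top0c.png",cv2.resize(a,None,fx=4,fy=4,interpolation=cv2.INTER_CUBIC))
a=cv2.imread("pics/side0.png")[140:280,200:385];cv2.imwrite("pics/side0c.png",cv2.resize(a,None,fx=4,fy=4,interpolation=cv2.INTER_CUBIC))
E
```

```text
(no output)
```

View pics/top0c.png

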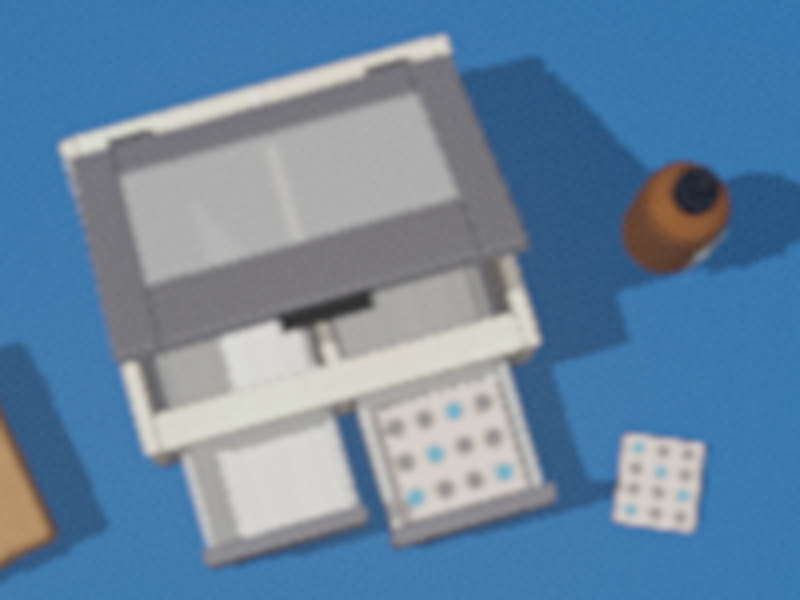

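View pics/side0c.png

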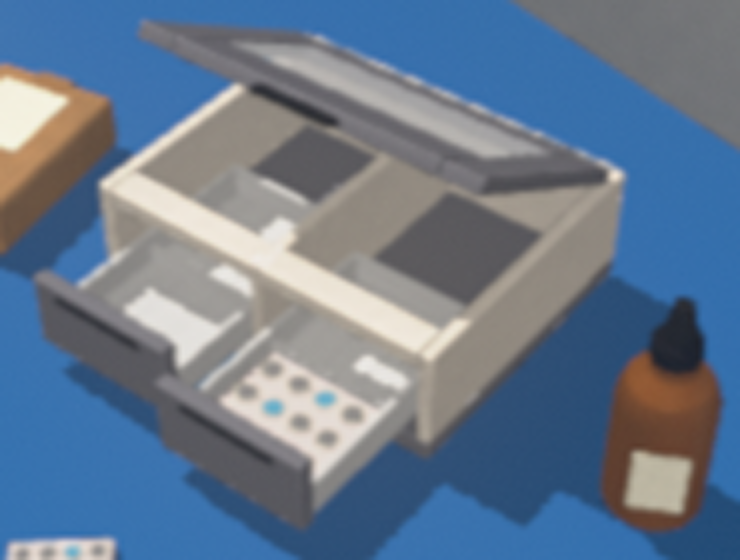

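Three dotted plates are candidates:
- In the right tray at top (312,222): clearly the largest, lying in a tray behind a panel. This is the one meant.
- On the bench at (365,231): small.
- On the bench at (314,283): small.

So the right bay's tray is the one to push. The left tray is empty, apart from white paint or shine, and must stay put. Next I'll measure positions.

```bash
cat > h.py <<'E'
import numpy as np,pickle
def ray(c,u,v):
    T=np.array(c["cam_to_world"]);d=T[:3,:3]@np.array([(u-c["cx"])/c["fx"],(v-c["cy"])/c["fy"],1.]);return T[:3,3],d
def pl(c,u,v,z):
    o,d=ray(c,u,v);return o+d*(z-o[2])/d[2]
def proj(c,P):
    T=np.array(c["cam_to_world"]);p=T[:3,:3].T@(np.array(P)-T[:3,3]);return np.array([c["fx"]*p[0]/p[2]+c["cx"],c["fy"]*p[1]/p[2]+c["cy"]])
E
python3 - <<'E'
from h import *
d=pickle.load(open("c0.pkl","rb"));t,s=d["top"],d["side"]
T=lambda x,y,z:pl(t,x/4+200-.375,y/4+110-.375,z)
S=lambda x,y,z:pl(s,x/4+200-.375,y/4+140-.375,z)
n=lambda *a:print(*[np.round(q,4) for q in a])
FL,FR,BL,BR=T(152,450,.09),T(538,340,.09),T(60,145,.09),T(447,36,.09)
n(FL,FR,BL,BR)
for a,b in((FL,FR),(BL,BR),(FL,BL),(FR,BR)):print(np.linalg.norm(a-b),np.degrees(np.arctan2(*(b-a)[1::-1])))
n("side FL,FR,BR",S(104,185,.09),S(432,355,.09),S(622,180,.09))
n("panels top R",T(394,545,.074),T(555,497,.074),"L",T(208,564,.074),T(367,518,.074))
n("side panels R",S(160,380,.074),S(308,460,.074),"L",S(38,275,.074),S(168,352,.074))
n("bottle",T(697,185,.16))
E
```

```text
[0.5199 0.1885 0.09  ] [ 0.5884 -0.0673  0.09  ] [0.7265 0.2489 0.09  ] [ 0.7975 -0.0125  0.09  ]
0.26477344052972046 -75.01633876496815
0.27079661847070935 -74.80685340057963
0.21521545770617756 16.289049108124477
0.21615258382871597 14.687185886830427Traceback (most recent call last):
  File "<stdin>", line 9, in <module>
  File "<stdin>", line 5, in <lambda>
    return _wrapfunc(a, 'round', decimals=decimals, out=out)
    return _wrapit(obj, method, *args, **kwds)
    result = getattr(arr, method)(*args, **kwds)
numpy._core._exceptions._UFuncNoLoopError: ufunc 'multiply' did not contain a loop with signature matching types (dtype('<U13'), dtype('float64')) -> None
```

```bash
python3 - <<'E'
from h import *
d=pickle.load(open("c0.pkl","rb"));t,s=d["top"],d["side"]
tp=lambda x,y:(x/4+200-.375,y/4+110-.375)
sp=lambda x,y:(x/4+200-.375,y/4+140-.375)
T=lambda p,z:pl(t,*tp(*p),z)
S=lambda p,z:pl(s,*sp(*p),z)
cs=[T(p,.09) for p in((152,450),(538,340),(60,145),(447,36))]
O=np.mean(cs,0);O[2]=0
yaw=np.radians(15.1);R=np.array([[np.cos(yaw),-np.sin(yaw),0],[np.sin(yaw),np.cos(yaw),0],[0,0,1]])
r=lambda P:np.round((R.T@(P-O))*1000,1)
print(O)
for q in cs:print(r(q))
print("side FL,FR,BR",*[r(S(p,.09)) for p in((104,185),(432,355),(622,180))])
print("panels T",*[r(T(p,.074)) for p in((394,545),(555,497),(208,564),(367,518))])
print("panels S",*[r(S(p,.074)) for p in((160,380),(308,460),(38,275),(168,352))])
def tri(a,b):
    o1,d1=ray(t,*tp(*a));o2,d2=ray(s,*sp(*b));k=np.linalg.lstsq(np.c_[d1,-d2],o2-o1,rcond=None)[0]
    p,q=o1+d1*k[0],o2+d2*k[1];return r((p+q)/2),np.linalg.norm(p-q)*1000
print("hood L",tri((118,360),(143,28)),"R",tri((525,247),(485,185)),"BR", tri((450,60),(608,172)))
print("bottle",r(T((697,185),.16)))
E
```

```text
[0.65809241 0.08940383 0.        ]
[-107.6  131.7   90. ]
[-108.1 -133.1   90. ]
[107.6 136.1  90. ]
[ 108.  -134.7   90. ]
side FL,FR,BR [-106.8  129.2   90. ] [-104.7 -133.3   90. ] [ 102.6 -138.2   90. ]
panels T [-210.8   -4.1   74. ] [-210.1 -115.6   74. ] [-188.7  117.3   74. ] [-188.7    8.1   74. ]
panels S [-206.1   -8.8   74. ] [-201.9 -117.4   74. ] [-184.5  115.1   74. ] [-185.7    3.2   74. ]
hood L (array([-59.4, 129.7, 187.3]), np.float64(3.9502008967978677)) R (array([ -60.3, -130.6,  187.2]), np.float64(6.899095778288796)) BR (array([  89.7, -131.8,  101.3]), np.float64(4.0897993681389995))
bottle [ -50.  -248.3  160. ]
```

The geometry is consistent. The plate tray is in the right bay with its front face about 211 mm before the reader's middle, so it is fully out. The empty tray's face is at about -189 mm. The hood is open about 0.5 rad. Next I close the gripper and move to a tilted approach in front of the tray.

```bash
cat >> h.py <<'E'
from scipy.spatial.transform import Rotation as Ro
O=np.array([.6581,.0894,0]);yaw=np.radians(15.1)
R=np.array([[np.cos(yaw),-np.sin(yaw),0],[np.sin(yaw),np.cos(yaw),0],[0,0,1]])
def ori(tilt,flip):  # tilt from vertical toward reader +x
    x=np.array([np.sin(tilt),0,-np.cos(tilt)]);y=np.array([0,flip,0.]);z=np.cross(x,y)
    return Ro.from_matrix(R@np.c_[x,y,z]).as_rotvec()
def W(p):return O+R@(np.array(p)/1000)
def tcp(tip,tilt): # tip position reader frame mm -> TCP world
    return W(np.array(tip)-22*np.array([np.sin(tilt),0,-np.cos(tilt)]))
def rd(P):return R.T@(np.array(P)-O)*1000
E
python3 - <<'E'
from h import *
from rig import manip
q0=np.array(manip.get_joint_positions())
for tilt in (.5,.7):
  for f in(1,-1):
    for tip in((-290,-62,330),(-250,-62,46),(-122,-62,46)):
        q=manip.solve_ik(tcp(tip,tilt),ori(tilt,f));print(tilt,f,tip,None if q is None else np.round(q,2))
for f in(1,-1):
    for tip in((-40,0,240),(-65,0,102)):
        q=manip.solve_ik(tcp(tip,0),ori(0,f));print(f,tip,None if q is None else np.round(q,2))
E
```

```text
0.5 1 (-290, -62, 330) [-0.36 -0.27  2.24  0.4   0.79 -2.43]
0.5 1 (-250, -62, 46) [-0.28  0.52  2.42  2.3   0.34  1.89]
0.5 1 (-122, -62, 46) [-0.12  0.57  2.18  1.94  0.2   2.42]
0.5 -1 (-290, -62, 330) [-0.36 -0.27  2.24  0.4   0.79  0.71]
0.5 -1 (-250, -62, 46) [-0.28  0.52  2.42  2.3   0.34 -1.25]
0.5 -1 (-122, -62, 46) [-0.12  0.57  2.18  1.94  0.2  -0.72]
0.7 1 (-290, -62, 330) None
0.7 1 (-250, -62, 46) [-0.38  0.65  2.5   2.5   0.71  1.56]
0.7 1 (-122, -62, 46) [-0.17  0.63  2.27  2.53  0.49  1.78]
0.7 -1 (-290, -62, 330) [-0.49 -0.3   2.35  0.76  0.7   0.32]
0.7 -1 (-250, -62, 46) [-0.38  0.65  2.5   2.5   0.71 -1.58]
0.7 -1 (-122, -62, 46) [-0.17  0.63  2.27  2.53  0.49 -1.36]
1 (-40, 0, 240) [ 0.11  0.41  1.62 -0.    1.1  -1.73]
1 (-65, 0, 102) [ 0.1   0.56  1.76 -0.    0.82 -1.73]
-1 (-40, 0, 240) [ 0.11  0.41  1.62 -0.    1.1   1.42]
-1 (-65, 0, 102) [ 0.1   0.56  1.76 -0.    0.82  1.41]
```

```bash
python3 - <<'E'
from h import *
from rig import manip
for tilt in (0,.12,.2,.25):
  for f in(1,-1):
    for tip in((-300,-62,330),(-250,-62,300),(-255,-62,46),(-125,-62,46)):
        q=manip.solve_ik(tcp(tip,tilt),ori(tilt,f));print(tilt,f,tip,None if q is None else np.round(q,2))
E
```

```text
0 1 (-300, -62, 330) [-0.16 -0.07  2.    0.    1.21 -1.99]
0 1 (-250, -62, 300) [-0.11  0.05  1.96  0.    1.14 -1.94]
0 1 (-255, -62, 46) [-0.11  0.49  2.15 -0.    0.5  -1.95]
0 1 (-125, -62, 46) [-0.03  0.6   1.88 -0.    0.66 -1.86]
0 -1 (-300, -62, 330) [-0.16 -0.07  2.   -0.    1.21  1.15]
0 -1 (-250, -62, 300) [-0.11  0.05  1.96 -0.    1.14  1.2 ]
0 -1 (-255, -62, 46) [-0.11  0.49  2.15 -0.    0.5   1.19]
0 -1 (-125, -62, 46) [-0.03  0.6   1.88 -0.    0.66  1.28]
0.12 1 (-300, -62, 330) [-0.2  -0.13  2.06  0.06  1.11 -2.06]
0.12 1 (-250, -62, 300) [-0.14 -0.01  2.02  0.06  1.02 -2.  ]
0.12 1 (-255, -62, 46) [-0.15  0.47  2.22  0.14  0.34 -2.11]
0.12 1 (-125, -62, 46) [-0.05  0.57  1.96  0.08  0.5  -1.95]
0.12 -1 (-300, -62, 330) [-0.2  -0.13  2.06  0.06  1.11  1.09]
0.12 -1 (-250, -62, 300) [-0.14 -0.01  2.02  0.06  1.02  1.14]
0.12 -1 (-255, -62, 46) [-0.15  0.47  2.22  0.14  0.34  1.03]
0.12 -1 (-125, -62, 46) [-0.05  0.57  1.96  0.08  0.5   1.2 ]
0.2 1 (-300, -62, 330) [-0.23 -0.17  2.1   0.11  1.04 -2.11]
0.2 1 (-250, -62, 300) [-0.17 -0.04  2.06  0.1   0.94 -2.05]
0.2 1 (-255, -62, 46) [-0.17  0.46  2.27  0.35  0.24 -2.34]
0.2 1 (-125, -62, 46) [-0.06  0.56  2.01  0.17  0.39 -2.05]
0.2 -1 (-300, -62, 330) [-0.23 -0.17  2.1   0.11  1.04  1.03]
0.2 -1 (-250, -62, 300) [-0.17 -0.04  2.06  0.1   0.94  1.09]
0.2 -1 (-255, -62, 46) [-0.17  0.46  2.27  0.35  0.24  0.8 ]
0.2 -1 (-125, -62, 46) [-0.06  0.56  2.01  0.17  0.39  1.1 ]
0.25 1 (-300, -62, 330) [-0.25 -0.19  2.12  0.15  1.   -2.15]
0.25 1 (-250, -62, 300) [-0.18 -0.07  2.09  0.14  0.89 -2.09]
0.25 1 (-255, -62, 46) None
0.25 1 (-125, -62, 46) [-0.07  0.55  2.04  0.26  0.32 -2.14]
0.25 -1 (-300, -62, 330) [-0.25 -0.19  2.12  0.15  1.    0.99]
0.25 -1 (-250, -62, 300) [-0.18 -0.07  2.09  0.14  0.89  1.05]
0.25 -1 (-255, -62, 46) [-0.19  0.46  2.3   0.61  0.19  0.53]
0.25 -1 (-125, -62, 46) [-0.07  0.55  2.04  0.26  0.32  1.  ]
```

```bash
python3 - <<'E'
from h import *
from rig import manip
import cv2
manip.command_gripper(0.0,20)
p=np.array(manip.get_position());p[2]=.38
manip.servo_line(p,rate=.2)
t=.12;o=ori(t,-1)
manip.move_to(tcp((-275,-62,330),t),o)
print(manip.get_time(),np.round(manip.get_position(),3),manip.get_contact_force())
manip.servo_line(tcp((-255,-62,46),t),o,rate=.2)
print(manip.get_time(),np.round(rd(manip.get_position()),1),manip.get_contact_force(),manip.get_width())
for n in("side","top"):
    c=manip.camera(n);a=c["image"][:,:,::-1]
    a=a[140:280,180:366] if n=="side" else a[110:260,200:400]
    cv2.imwrite(f"pics/{n}1.png",cv2.resize(a,None,fx=4,fy=4))
E
```

```text
4.0833 [ 0.406 -0.042  0.352] [ 0.00860026  0.72611602 -0.50806321]
5.6583 [-257.2  -62.1   68.5] [-0.6162963  -0.79083252 -0.13687736] 9.588997536319581e-05
```

View pics/side1.png

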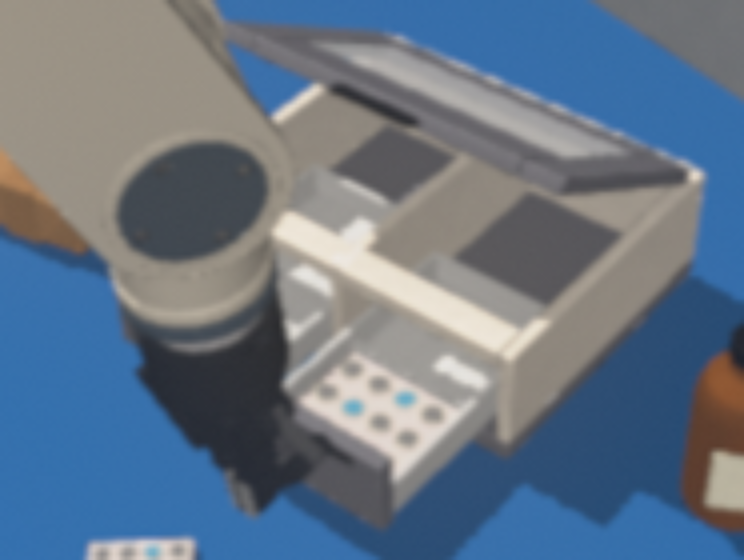

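View pics/top1.png

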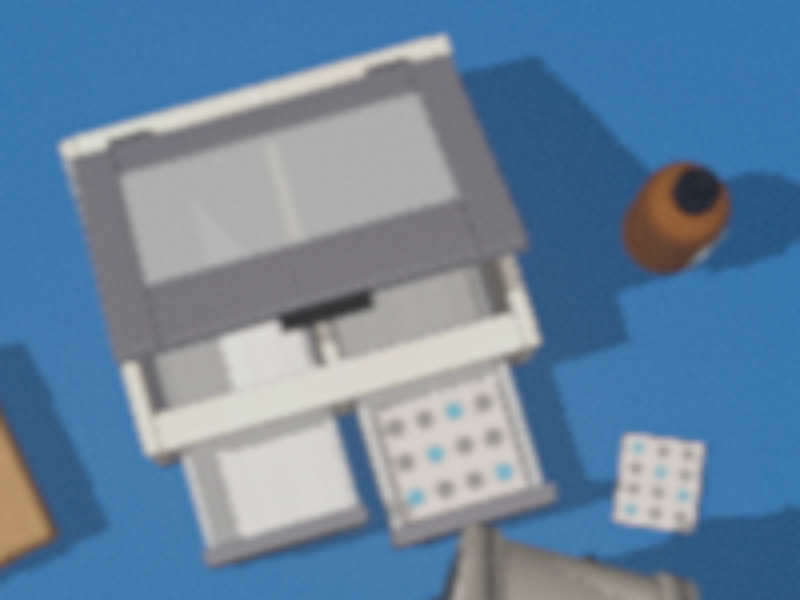

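```bash
python3 - <<'E'
from h import *
d=pickle.load(open("c0.pkl","rb"));t=d["top"]
for z in(.15,.2,.25,.3,.35):
  print(z,rd(pl(t,*(485/4+200,528/4+110),z)).round(), rd(pl(t,*(450/4+200,590/4+110),z)).round())
E
```

```text
0.15 [-221.  -59.  150.] [-252.  -27.  150.]
0.2 [-223.  -54.  200.] [-252.  -23.  200.]
0.25 [-225.  -49.  250.] [-253.  -20.  250.]
0.3 [-227.  -45.  300.] [-254.  -17.  300.]
0.35 [-229.  -40.  350.] [-255.  -13.  350.]
```

The fingertips stand centred in front of the plate tray's panel, and the wrist's foremost point will stay about 28 mm clear of the hood tab. Now I push.

```bash
python3 - <<'E'
from h import *
from rig import manip
t=.12;o=ori(t,-1)
f0=np.array(manip.get_contact_force())
def fx():return R.T@(np.array(manip.get_contact_force())-f0)
x=-255
for x,r in [(-235,.1),(-225,.05),(-200,.05),(-170,.06),(-150,.05),(-142,.03),(-139,.03),(-136,.03)]+[(v,.03) for v in range(-134,-112)]:
    manip.servo_line(tcp((x,-62,46),t),o,rate=r)
    f=fx();print(x,f.round(1),rd(manip.get_position()).round(1)[0],round(manip.get_time(),2))
    if f[0]<-14:break
E
```

```text
-235 [ 0.  -0.  -1.2] -237.1 6.11
-225 [ 0.9  0.1 -0.4] -227.4 6.46
-200 [-0.7  0.1 -1.3] -202.1 7.11
-170 [-0.5  0.9 -0.5] -172.1 7.76
-150 [ 0.6  0.7 -1. ] -152.0 8.31
-142 [-0.2 -0.1 -0.1] -144.2 8.72
-139 [ 0.4  0.4 -1. ] -141.4 8.97
-136 [-0.5  1.4 -0.9] -138.4 9.22
-134 [-1.4  0.3 -1. ] -136.5 9.47
-133 [-0.8  0.5 -0.5] -135.6 9.72
-132 [-1.8  1.  -1.4] -134.6 9.97
-131 [-1.3 -0.4 -1. ] -133.6 10.22
-130 [-4.5 -0.3  1.6] -133.2 10.47
-129 [-8.5 -1.7  4.2] -133.0 10.72
-128 [-11.6  -2.2   7.9] -132.9 10.97
-127 [-15.3  -3.3   9.1] -132.8 11.22
```

```bash
python3 - <<'E'
from h import *
from rig import manip
import cv2
t=.12;o=ori(t,-1)
manip.servo_line(tcp((-175,-62,46),t),o,rate=.1)
manip.servo_line(tcp((-215,-62,300),t),o,rate=.25)
print(manip.get_time(),manip.get_contact_force())
for n in("side","top"):
    c=manip.camera(n);a=c["image"][:,:,::-1]
    a=a[140:280,180:366] if n=="side" else a[110:260,200:400]
    cv2.imwrite(f"pics/{n}2.png",cv2.resize(a,None,fx=4,fy=4))
E
```

```text
13.0333 [ 0.05957308  0.03042146 -0.93193   ]
```

View pics/side2.png

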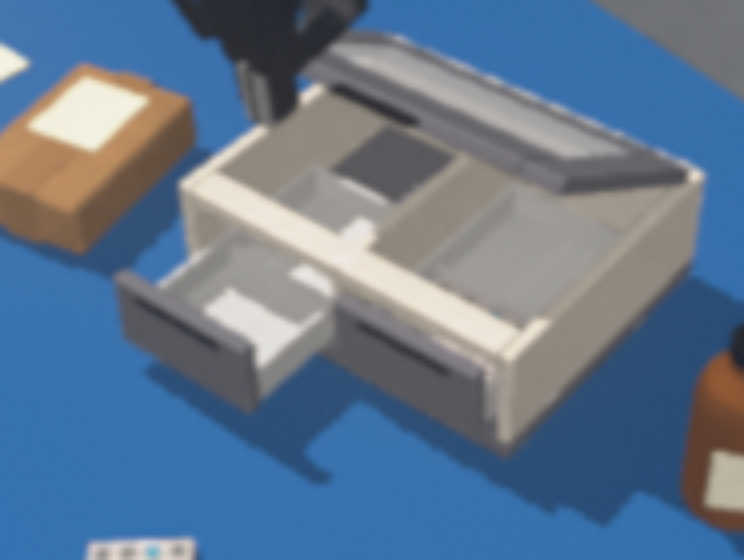

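View pics/top2.png

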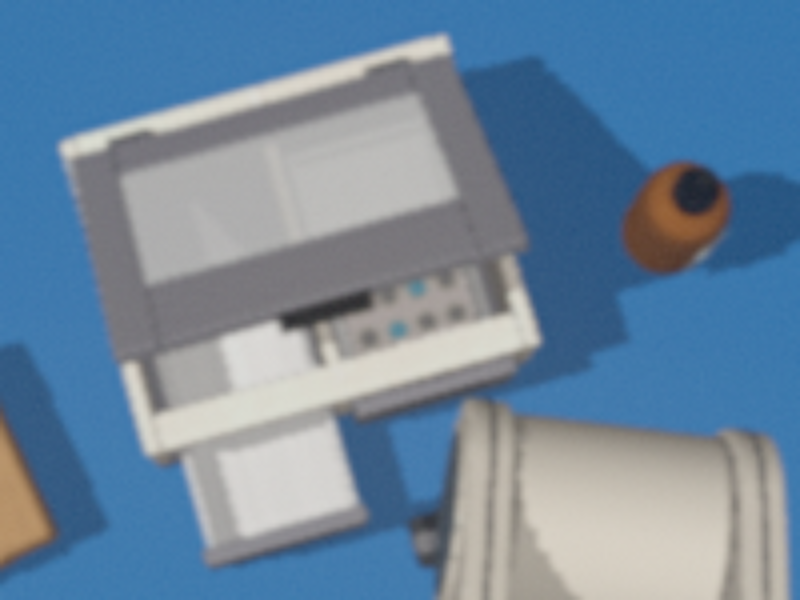

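The plate tray is in, and the plate is visible inside under the hood. The empty tray is unmoved. I'll check that it is fully home.

```bash
python3 - <<'E'
from h import *
import cv2
d=pickle.load(open("c0.pkl","rb"));t,s=d["top"],d["side"]
for p in((358,419),(518,373)):print(rd(pl(t,p[0]/4+200-.4,p[1]/4+110-.4,.074)).round(1))
for p in((335,308),(487,376)):print(rd(pl(s,p[0]/4+180-.4,p[1]/4+140-.4,.074)).round(1))
# predicted pixel of panel front top edge when home / 5 mm short
for x in(-122,-127):
  for y in(-6,-118):
    P=W((x,y,74));print(x,y,((proj(t,P)-[200-.4,110-.4])*4).round(),((proj(s,P)-[180-.4,140-.4])*4).round())
a=cv2.imread("pics/side2.png")[280:480,300:560];cv2.imwrite("pics/side2c.png",cv2.resize(a,None,fx=3,fy=3,interpolation=cv2.INTER_CUBIC))
E
```

```text
[-123.6   -4.6   74. ]
[-123.7 -116.1   74. ]
[-124.2  -13.7   74. ]
[-114.6 -122.7   74. ]
-122 -6 [359. 416.] [328. 301.]
-122 -118 [520. 370.] [473. 380.]
-127 -6 [361. 423.] [323. 305.]
-127 -118 [522. 377.] [468. 385.]
```

View pics/side2c.png

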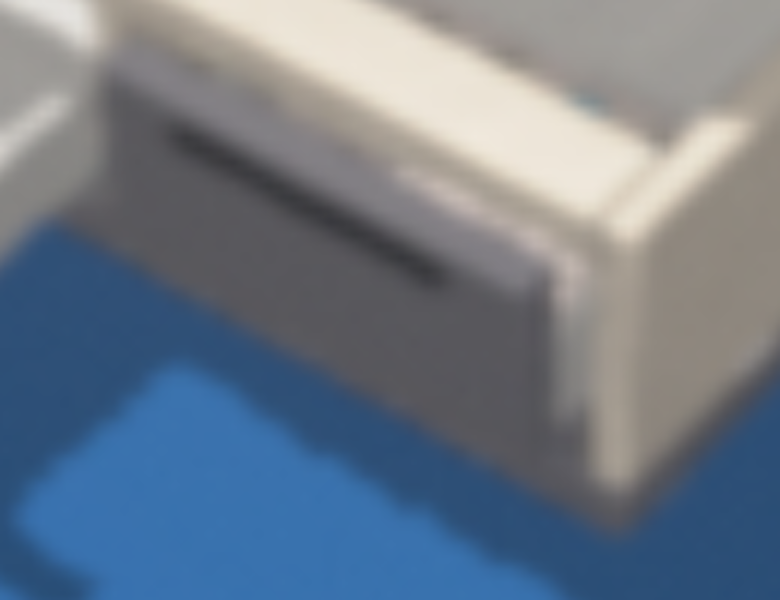

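The check disagrees. The top view shows about 87 mm of travel, the side view shows a thin gap behind the panel, and there was an upward force component during the push. It may be a few mm short, so I'll push again higher on the panel, giving the gripper's body more clearance.

```bash
python3 - <<'E'
from h import *
from rig import manip
import cv2
t=.12;o=ori(t,-1)
manip.servo_line(tcp((-165,-62,60),t),o,rate=.25)
manip.hold(.2)
f0=np.array(manip.get_contact_force());m0=np.array(manip.get_torque())
for x in [-145,-136]+list(range(-133,-108)):
    manip.servo_line(tcp((x,-62,60),t),o,rate=.04)
    f=R.T@(np.array(manip.get_contact_force())-f0);m=R.T@(np.array(manip.get_torque())-m0)
    print(x,f.round(1),m.round(2),rd(manip.get_position()).round(1)[[0,2]],round(manip.get_time(),2))
    if f[0]<-22:break
for n in("side","top"):
    c=manip.camera(n);a=c["image"][:,:,::-1]
    a=a[140:280,180:366] if n=="side" else a[110:260,200:400]
    cv2.imwrite(f"pics/{n}3.png",cv2.resize(a,None,fx=4,fy=4,interpolation=cv2.INTER_CUBIC))
E
```

```text
-145 [-0.   0.1 -0.4] [-0.03  0.1   0.1 ] [-147.7   81.7] 15.12
-136 [ 1.2 -0.6 -1.3] [0.04 0.03 0.09] [-138.4   81.8] 15.49
-133 [-0.4  0.3 -0.8] [0.1  0.01 0.  ] [-135.5   81.9] 15.74
-132 [ 0.8  0.1 -0.4] [-0.02  0.02  0.05] [-134.6   81.9] 15.99
-131 [ 0.4  0.2 -1.3] [ 0.03  0.02 -0.03] [-133.6   81.8] 16.24
-130 [-4.  -0.9  1. ] [-0.05  0.46  0.03] [-133.2   81.7] 16.49
-129 [-6.9 -1.6  4.8] [-0.26  1.   -0.06] [-133.1   81.5] 16.74
-128 [-10.1  -1.9   6.2] [-0.37  1.46 -0.04] [-133.    81.4] 16.99
-127 [-13.2  -3.4   8.6] [-0.44  1.94 -0.1 ] [-132.9   81.3] 17.24
-126 [-16.8  -3.8  10.1] [-0.52  2.4  -0.11] [-132.8   81.1] 17.49
-125 [-19.5  -3.9  13.3] [-0.69  2.8  -0.11] [-132.7   81. ] 17.74
-124 [-21.8  -4.   14.2] [-0.76  3.19 -0.15] [-132.6   80.8] 17.99
-123 [-25.5  -5.8  18.3] [-0.84  3.7  -0.14] [-132.5   80.6] 18.24
```

View pics/side3.png

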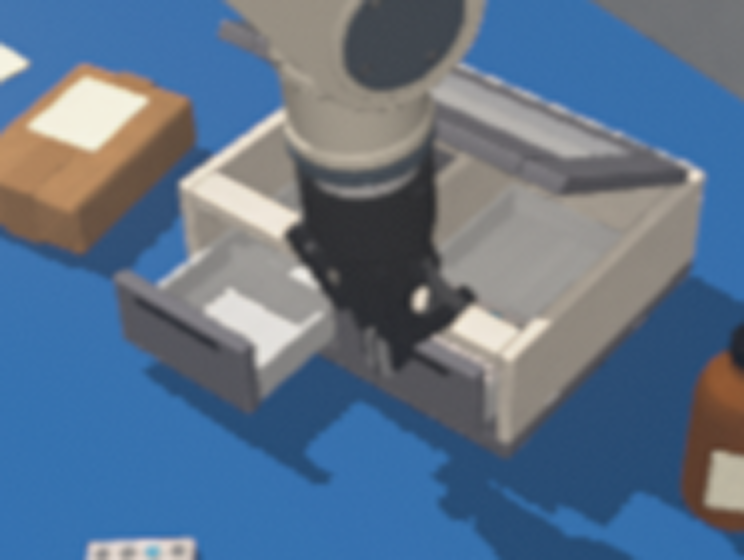

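View pics/top3.png

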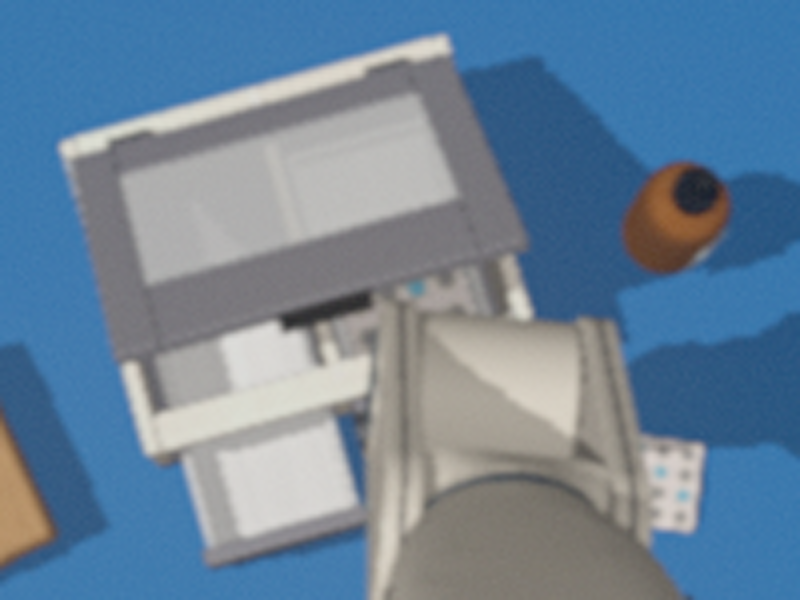

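```bash
python3 - <<'E'
from h import *
from rig import manip
import cv2
t=.12;o=ori(t,-1)
manip.servo_line(tcp((-165,-62,60),t),o,rate=.15)
manip.servo_line(tcp((-230,-10,300),t),o,rate=.3)
print(manip.get_time())
for n,P0 in(("side",(285,205)),("top",(280,185))):
    c=manip.camera(n);a=c["image"][:,:,::-1];cv2.imwrite(f"pics/{n}4raw.png",a)
    u,v=P0;k=10
    b=cv2.resize(a[v-5:v+55 if n=="side" else v+45,u-30:u+50],None,fx=k,fy=k,interpolation=cv2.INTER_CUBIC)
    org=np.array([u-30,v-5])
    def q(p): return tuple(int(z) for z in ((proj(c,W(p))-org+.5)*k).round())
    for p,col in (((-110,-135,90),(0,255,0)),((-110,-135,0),(0,255,0)),((-110,0,90),(0,255,0)),
      ((-122,-118,74),(0,0,255)),((-110,-118,74),(0,0,255)),((-122,-118,18),(0,0,255)),((-122,-6,74),(0,0,255)),
      ((-127,-118,74),(0,255,255)),((-127,-118,18),(0,255,255)),((-127,-6,74),(0,255,255)),((-115,-118,74),(0,255,255))):
        cv2.circle(b,q(p),4,col,1)
    cv2.imwrite(f"pics/{n}4.png",b[:600,:800])
E
```

```text
19.775
```

View pics/side4.png

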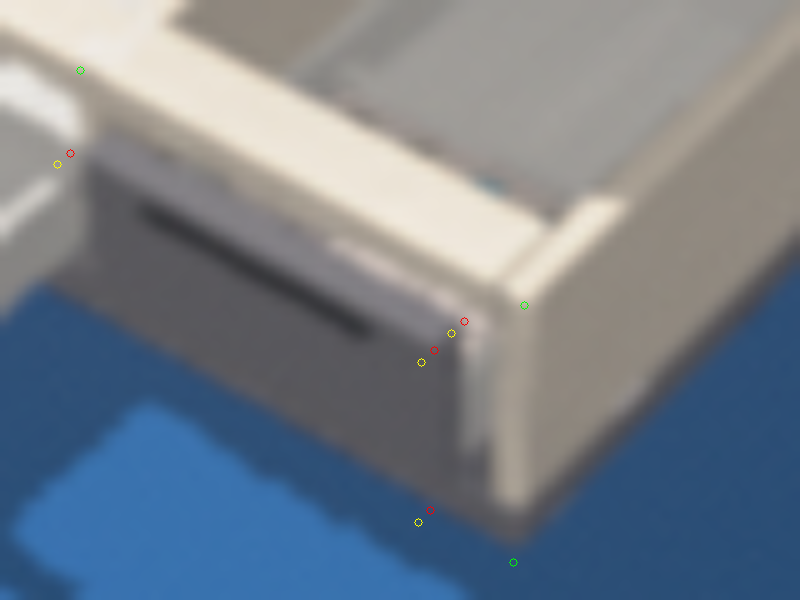

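View pics/top4.png

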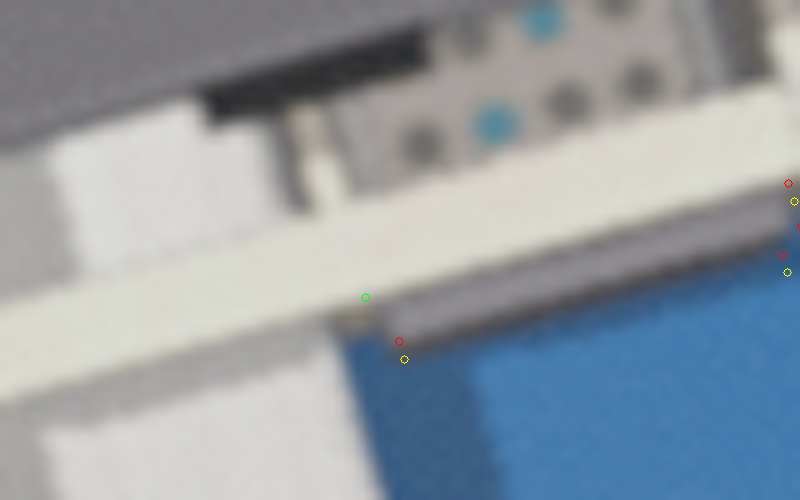

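Aligned against the predicted corner points, both views put the panel's front at the "home" line rather than 5 mm short. The dark band I clicked earlier is the panel's front face, and the light sliver is the bay's clearance. The second push met the same firm stop (−133 mm, 25 N, well over 6 N), so the tray is home. Now the hood.

```bash
python3 - <<'E'
from h import *
from rig import manip
import cv2
def pt(a,l=155):return (90-l*np.cos(a)+12*np.sin(a),0,90+l*np.sin(a)+12*np.cos(a))
o=ori(0,-1)
x,y,z=pt(.55)
p=np.array(manip.get_position());p[2]=.36
manip.servo_line(p,rate=.3)
manip.servo_line(tcp((x,y,330),0),o,rate=.25)
manip.servo_line(tcp((x,y,z+35),0),o,rate=.25)
manip.hold(.2)
print(manip.get_time(),rd(manip.get_position()).round(1))
f0=np.array(manip.get_contact_force())
for a in np.r_[.62,.56,.5:.03:-.06,.02,.01,0:-.25:-.01]:
    manip.servo_line(tcp(pt(a),0),o,rate=.06)
    f=R.T@(np.array(manip.get_contact_force())-f0);P=rd(manip.get_position())
    print(round(a,2),f.round(1),P.round(1)[[0,2]],round(manip.get_time(),2))
    if f[2]>(9 if a>.06 else 16):break
E
```

```text
21.9 [-3.480e+01 -2.000e-01  2.405e+02]
0.62 [ 0.1 -0.   0.4] [-29.3 211.3] 22.51
0.56 [-0.3  0.9 -0.2] [-35.5 204.3] 22.82
0.5 [-0.6  0.5 -0.3] [-40.9 196.4] 23.12
0.44 [-0.3  0.4 -0. ] [-45.7 188.3] 23.43
0.38 [ 0.  -0.1 -0.5] [-50.1 180.1] 23.74
0.32 [ 0.1 -0.1  0.3] [-53.9 171.6] 24.05
0.26 [-0.7 -1.7 -0.3] [-57.2 162.9] 24.36
0.2 [ 0.4 -0.5  0.8] [-60. 154.] 24.67
0.14 [-0.8 -0.7 -0.6] [-62.3 144.9] 24.98
0.08 [-0.3 -0.5  0.2] [-64.  135.8] 25.28
0.02 [-0.3 -0.5  0.6] [-65.2 126.5] 25.59
0.01 [-0.   0.1  0.3] [-64.9 125.5] 25.84
0.0 [ 0.1 -0.2  0.7] [-64.9 124.1] 26.09
-0.01 [-4.5  0.4 13.2] [-64.8 124. ] 26.34
-0.02 [-8.2  1.2 25.1] [-64.8 123.8] 26.59
```

The fingertips stopped firmly at z = 102 mm, which is the shut height. Next I retreat and check.

```bash
python3 - <<'E'
from h import *
from rig import manip
import cv2
o=ori(0,-1)
manip.servo_line(tcp((-65,0,200),0),o,rate=.15)
manip.servo_line(tcp((-230,0,330),0),o,rate=.25)
p=np.array([.25,-.35,.36]) 
manip.move_to(p,o)
print(manip.get_time(),manip.get_contact_force())
for n in("side","top"):
    c=manip.camera(n);a=c["image"][:,:,::-1].copy();cv2.imwrite(f"pics/{n}5full.png",a)
    o_=np.array([180,140] if n=="side" else [200,110]);
    a=a[140:280,180:380] if n=="side" else a[110:260,200:400]
    b=cv2.resize(a,None,fx=4,fy=4,interpolation=cv2.INTER_CUBIC)
    for p in((-90,132,102),(-90,-132,102),(-122,-6,74),(-122,-118,74)):
        cv2.circle(b,tuple(int(v) for v in ((proj(c,W(p))-o_+.5)*4)),3,(0,0,255),1)
    cv2.imwrite(f"pics/{n}5.png",b)
E
```

```text
29.9667 [-0.17609785 -0.18127676 -0.17432171]
```

View pics/side5.png

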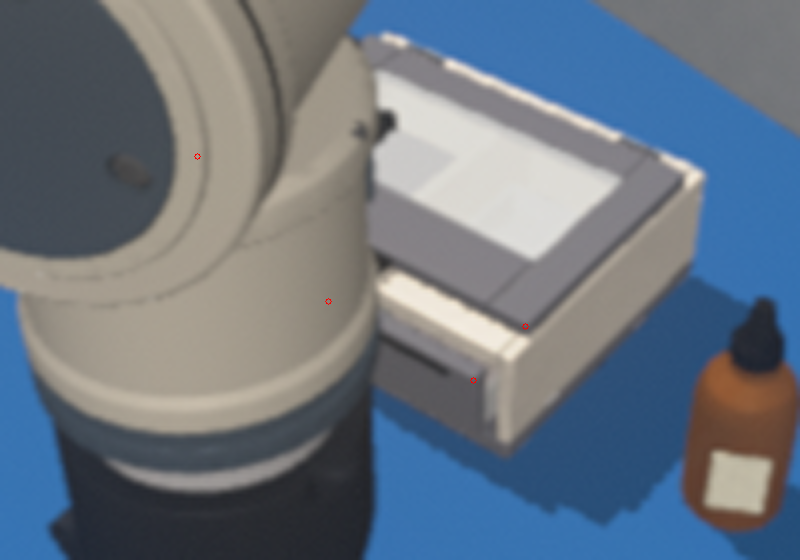

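View pics/top5.png

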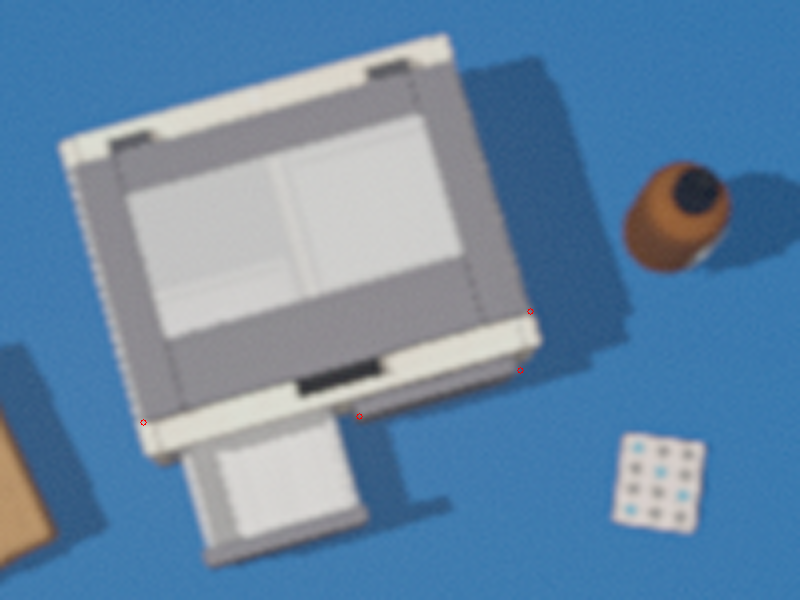

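The hood's free edge lies on the predicted shut marks, at (143,422) and (530,311) in the top crop. The plate tray's panel lies on its home marks, at (359,416) and (520,370). The empty tray, bottle and parcel sit at the same pixels as before.

```bash
python3 -c "
from rig import manip
manip.sign_off();print(manip.get_time())"
```

```text
the job is handed in; nothing more can be done
the job is handed in; nothing more can be done
```

The plate reader is ready for a reading, and I handed the job in at about 30 s of the 48 s allowed. With the gripper shut, I pushed the right-bay tray home first (it carries the large spot plate), then pushed the hood down until it shut.

- **Tray:** both pushes stopped firmly at the same place, the second at 25 N. In the last top view the panel's front lies on the computed home line.
- **Hood:** the fingertips stopped at 102 mm above the bench, the shut height. The hood's free edge matches its predicted shut position in the last top view, and its right front corner does in the side view.
- **Everything else:** the empty tray, the bottle and the visible part of the parcel are at the same pixels as before in the last top view. The arm was clear, with no contact force.

**One check disagreed at first:** a rough pixel reading put the tray about 3 mm short, with a light sliver visible beside the panel. The second push and an enlarged check put it at home, and I took the sliver to be clearance in the bay. The pictures alone resolve only about 2 to 3 mm.

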